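# Give four canisters their own lids back

### The arm

A 7-joint arm with a two-finger parallel gripper is mounted at the origin on a cart in front of the work surface, level with it; the furniture and walls round the work are solid. World frame = base frame: x ahead of the robot, y to its left, z up, the work surface at z = 0. Lengths are in m, angles in rad, forces in N, time in s.
With the tool pointing down it reaches from about 0.4 to 0.875 m from the base axis. Payload 19.3 kg.
Tool frame: the origin (TCP) lies midway between the tips of the shut fingers; the grasp point (between the pads) lies 19 mm behind it; x points along the fingers, y is the direction in which the jaws open and shut, and the axes are right-handed (so a half turn about x gives the same grasp; the last joint's range is limited). The gripper opens to 85 mm and grips with 20 to 120 N. Pads are 22 mm wide; open, the fingers measure 114 mm over their backs; the gripper's body (76 mm by 85 mm) begins 54 mm behind the grasp point. The pads swing forward as they close: fully open they stand 13 mm farther back than shut.
Start: joints at [-1.389, 0.521, -0.036, 1.599, 0.021, 1.021, -0.113], TCP at [0.156, 0.605, 0.231] pointing down, gripper open.
Joint ranges: [-2.91, 2.91], [-0.3, 2.13], [-1.5, 1.42], [0.17, 2.43], [-1.26, 4.41], [0.16, 1.93], [-2.52, 2.52]. Speed limits (rad/s): [1.89, 1.89, 2.39, 2.39, 3.01, 3.01, 3.01].

### API

Orientations are given as [roll, pitch, yaw] about the fixed x, y, z axes, in that order (R = Rz(yaw) Ry(pitch) Rx(roll)).
In Python, from workcell import bot gives the robot as it stands. The module is installed in compiled form; this text tells all that it offers.
- The arm moves only by the tool servo_tool, never from a script. Its argument "targets" is a list of rows, each an object of numbers: "x", "y", "z": the shift along the tool's x, y, z as a fraction of full scale; "wx", "wy", "wz": the turn, a rotation vector about the tool's x, y, z as a fraction of full scale. A call has 1 to 12 rows; each row is the pose to reach, as a shift and turn from the pose measured when the call began, along the tool's axes at that moment, turning the shorter way round; what a row does not reach only later rows make up. Full scale, the value 1, is 40 cm for a shift and 360 degrees for a turn. A row lasts 1/8 s, in which the tool goes at most 62.5 mm and 10.7 degrees, less where a joint would pass 70% of its speed; a pose out of reach is approached as far as the arm can. A call with a number of a shift or a turn outside -1 to 1 is refused whole. A call with a gripper value outside its range is refused whole. "grip" is the gripper command: -1 is shut, 1 is fully open, values between are in proportion, set as the call begins (left out, the last holds). The fingers move at their own pace and stop on an object; "squeeze" is the grip in N (left out, the last holds). Time passes only in rows, so rows that repeat a pose let the fingers close. It gives the time, the measured TCP pose, the force and the opening at its end, in the units of the state.
- bot.observe(): the state, without advancing time (a new reading comes with each control period).
- bot.grab_frame(name): name is "side" or "top"; returns (picture, depth): 420x560x3 uint8, red, green, blue; 420x560 float32, m along the optical axis (not along the pixel's ray), 0 where there is no reading.
- bot.get_calibration(name): a dict with "intrinsics" (3x3 intrinsics, pixels), "k1" (the pictures are not rectified: a ray, as slopes to the right and down, at radius r is drawn at 1 + k1 r^2 times it, then the intrinsics apply), "R" (3x3) and "t" (3): a world point X has camera coordinates R X + t. Camera axes: x right, y down, z forward; pixel columns grow to the right and rows downward; lengths in m; the calibration is good to about 2 mm. A picture is of the moment at which its call begins. get_calibration takes no time and is no camera call.
- bot.job_done(): hands the job in, once; it reports no verdict.
Trained networks look in the newest picture that a camera, given by its name, has taken for a name from the list of things; names that differ only in an ending like _2 or _b are one class to them, and where a whole thing is asked for, a point or a joint stands for the part that bears it (a point fixed in the world has none). Each returns a list of dicts, best first, with "confidence" (0 to 1); they miss things now and then, are a little off and sometimes report something else, mostly with a low value. They report only what shows in the picture. A call takes as long as a camera call.
- bot.trace(camera, target): "mask" (420x560 bool, what is visible of it) and "pixel" ([column, row] in pixels, amid what is visible of it).
The state is a dict: "clock": time; "qpos": joint angles; "qd": joint speeds; "joint_efforts": joint torques, N m; "position": TCP position; "tool_rot": TCP orientation; "force": force on the tool from outside, world axes, zero at the start; "moment": the same for the moment, N m; "grip_width": finger opening in m.
Only numpy, scipy, OpenCV 4.12 (cv2) and the standard library are available. Lean on these libraries where they do the work, as an engineer would, in place of code of your own. Each camera call takes 0.05 s, during which the arm holds its last target. There are 200 camera calls.

### The job

After the washing-up the lids of the four glazed canisters went back on the wrong ones: swap them round until every canister wears the lid of its own colour, seated flat on its rim. The empty side plate is there to park a lid on while you do it. Set the lids down gently rather than dropping them, and leave the canisters and the salt shaker standing where they are.

Things in the scene. Friction and masses are not known exactly. Their poses are not given: they have to be found in the camera images.
- canister_blue: deep blue glazed stoneware canister, loose, upright, 100 mm wide and 85 mm high: a round body with a shoulder that narrows to a neck 74 mm wide outside; its open mouth is 64 mm wide. Origin at the centre of its underside, z up; turned about z at random, which does not matter. It stands on the worktop, at least 118 mm from its neighbours, centre to centre.
- canister_green: leaf green glazed stoneware canister, loose, upright, 100 mm wide and 85 mm high: a round body with a shoulder that narrows to a neck 74 mm wide outside; its open mouth is 64 mm wide. Origin at the centre of its underside, z up; turned about z at random, which does not matter. It stands on the worktop, at least 118 mm from its neighbours, centre to centre.
- canister_yellow: mustard yellow glazed stoneware canister, loose, upright, 100 mm wide and 85 mm high: a round body with a shoulder that narrows to a neck 74 mm wide outside; its open mouth is 64 mm wide. Origin at the centre of its underside, z up; turned about z at random, which does not matter. It stands on the worktop, at least 118 mm from its neighbours, centre to centre.
- canister_red: brick red glazed stoneware canister, loose, upright, 100 mm wide and 85 mm high: a round body with a shoulder that narrows to a neck 74 mm wide outside; its open mouth is 64 mm wide. Origin at the centre of its underside, z up; turned about z at random, which does not matter. It stands on the worktop, at least 118 mm from its neighbours, centre to centre.
- lid_blue: deep blue stoneware lid, loose, 0.14 kg, fits every canister. Origin: centre of its underside, z up. Tapered plug 44 to 57 mm wide, self-centring; flange 79 mm wide at 11 mm; middle knob 25 mm wide, straight sides at 33 to 51 mm, lid top at 57 mm. Seated, its origin is 74 mm above the canister's. At the start every canister wears a lid, centred, three or four of them of another colour.
- lid_green: leaf green stoneware lid, loose, 0.14 kg, fits every canister. Origin: centre of its underside, z up. Tapered plug 44 to 57 mm wide, self-centring; flange 79 mm wide at 11 mm; middle knob 25 mm wide, straight sides at 33 to 51 mm, lid top at 57 mm. Seated, its origin is 74 mm above the canister's. At the start every canister wears a lid, centred, three or four of them of another colour.
- lid_yellow: mustard yellow stoneware lid, loose, 0.14 kg, fits every canister. Origin: centre of its underside, z up. Tapered plug 44 to 57 mm wide, self-centring; flange 79 mm wide at 11 mm; middle knob 25 mm wide, straight sides at 33 to 51 mm, lid top at 57 mm. Seated, its origin is 74 mm above the canister's. At the start every canister wears a lid, centred, three or four of them of another colour.
- lid_red: brick red stoneware lid, loose, 0.14 kg, fits every canister. Origin: centre of its underside, z up. Tapered plug 44 to 57 mm wide, self-centring; flange 79 mm wide at 11 mm; middle knob 25 mm wide, straight sides at 33 to 51 mm, lid top at 57 mm. Seated, its origin is 74 mm above the canister's. At the start every canister wears a lid, centred, three or four of them of another colour.
- side_plate: empty white side plate, loose, 150 mm wide, rim 15 mm high, flat middle 90 mm wide whose upper side is 5 mm above the worktop; origin at the centre of its underside. There is room on it for one lid, standing on its plug.
- salt_shaker: glass salt shaker with a grey domed cap, loose, 44 mm wide, 90 mm high, standing at the right, behind the canisters; origin at the centre of its underside. A bystander. Above the back of the worktop hangs a wall cabinet: front 0.59 m ahead of the robot base, underside 0.62 m up, so the arm should not reach far under it.

How it is judged:
At the end, for the whole second after the job is handed in: Every lid sits on the canister of its own colour: centred within 8 mm, its underside 74 mm (plus or minus 4) above the canister's underside, flat on the rim within 4 degrees; the canisters stand upright on the worktop; lids and canisters are at rest (horizontal distance between lid_blue and canister_blue below 0.008 m and z of lid_blue in the frame of canister_blue between 0.07 and 0.078 m and angle between the z axis of lid_blue and the z axis of canister_blue, either way round below 0.07 rad and angle between each of canister_blue, canister_green, canister_yellow, canister_red's own z axis and vertical below 0.05 rad and height (world z) of each of canister_blue, canister_green, canister_yellow, canister_red below 0.006 m and linear speed of each of lid_blue, canister_blue, lid_green, canister_green, lid_yellow, canister_yellow, lid_red, canister_red below 0.02 m/s and horizontal distance between lid_green and canister_green below 0.008 m and z of lid_green in the frame of canister_green between 0.07 and 0.078 m and angle between the z axis of lid_green and the z axis of canister_green, either way round below 0.07 rad and horizontal distance between lid_yellow and canister_yellow below 0.008 m and z of lid_yellow in the frame of canister_yellow between 0.07 and 0.078 m and angle between the z axis of lid_yellow and the z axis of canister_yellow, either way round below 0.07 rad and horizontal distance between lid_red and canister_red below 0.008 m and z of lid_red in the frame of canister_red between 0.07 and 0.078 m and angle between the z axis of lid_red and the z axis of canister_red, either way round below 0.07 rad); the robot touches nothing.
It fails at once if a canister is pushed more than 30 mm from its place or tipped by more than 20 degrees (distance of any of canister_blue, canister_green, canister_yellow, canister_red from where it was at the start of the episode above 0.03 m or angle between any of canister_blue, canister_green, canister_yellow, canister_red's own z axis and vertical above 0.35 rad).
It fails at once if a lid is dropped (falls free faster than 0.8 m/s, a drop of about 33 mm) ((linear speed of lid_blue above 0.8 m/s and contact force between the fingers and lid_blue below 0.3 N) or (linear speed of lid_green above 0.8 m/s and contact force between the fingers and lid_green below 0.3 N) or (linear speed of lid_yellow above 0.8 m/s and contact force between the fingers and lid_yellow below 0.3 N) or (linear speed of lid_red above 0.8 m/s and contact force between the fingers and lid_red below 0.3 N)).
It fails at once if the salt shaker is pushed more than 30 mm from its place or tipped over (distance of salt_shaker from where it was at the start of the episode above 0.03 m or angle between salt_shaker's own z axis and vertical above 0.5 rad).
It also fails if it takes over 99 s, if anything falls off the work surface, if the arm or the gripper's body presses on something with over 40 N, if the wrist force passes 120 N, or if a joint passes its speed limit or range.

## Working session

There is one attempt and no reset: what is moved stays moved. The work goes in short steps, Python scripts to look and compute and a tool call to move; the robot and the scene stay as the last step left them, time stands still between calls to the robot, and variables do not carry over. Pictures are saved under pics/ and viewed, on a budget of 14 in all, crops included, one or two more only if the job needs it, and the job is handed in when it is done.

Besides the shell and the picture viewer there is one more tool, called as name(argument=value, ...), one argument or row to a line, values as JSON. servo_tool: Moves the arm, as the interface text tells. Shift numbers are shares of 40 cm and turn numbers shares of 360 degrees, none past 1 either way. Its arguments: {"type":"object","properties":{"targets":{"type":"array"},"grip":{"type":"number"},"squeeze":{"type":"number"}},"required":["targets"]}

```bash
mkdir -p pics
cat > h.py <<'E'
import numpy as np, cv2
from workcell import bot
def world(cam, uv, depth):
    c=bot.get_calibration(cam); K=np.array(c["intrinsics"]); R=np.array(c["R"]); t=np.array(c["t"])
    uv=np.atleast_2d(uv).astype(float)
    d=np.stack([(uv[:,0]-K[0,2])/K[0,0],(uv[:,1]-K[1,2])/K[1,1]],1)
    s=d.copy()
    for _ in range(20): s=d/(1+c["k1"]*(s**2).sum(1,keepdims=True))
    P=np.c_[s,np.ones(len(s))]*np.asarray(depth).reshape(-1,1)
    return (P-t)@R
def cloud(cam,depth,mask=None):
    m=depth>0
    if mask is not None: m&=mask
    v,u=np.nonzero(m)
    return world(cam,np.c_[u,v],depth[v,u]),u,v
E
python3 - <<'E'
from h import *
s=bot.observe(); print({k:np.round(v,3) for k,v in s.items()})
for n in ("top","side"):
    im,d=bot.grab_frame(n); cv2.imwrite(f"pics/{n}0.png",im[:,:,::-1]); np.save(f"{n}0.npy",d)
    c=bot.get_calibration(n); R=np.array(c["R"]);print(n,"cam pos",-R.T@np.array(c["t"]),R.round(2).tolist())
    for o in [a+b for a in("canister_","lid_") for b in("blue","green","yellow","red")]+["side_plate","salt_shaker"]:
        for r in bot.trace(n,o)[:2]:
            if r["confidence"]<.3: continue
            P,u,v=cloud(n,d,r["mask"]); 
            if len(P)<5: continue
            zt=np.percentile(P[:,2],98); T=P[P[:,2]>zt-.006]
            print(o,round(r["confidence"],2),r["pixel"],len(P),"med",np.median(P,0).round(3),"ztop",zt.round(3),"topmid",T.mean(0).round(3))
E
```

```text
{'clock': np.float64(0.0), 'qpos': array([-1.389,  0.522, -0.036,  1.6  ,  0.021,  1.021, -0.113]), 'qd': array([-0.001, -0.   ,  0.001,  0.001,  0.002,  0.001, -0.002]), 'joint_efforts': array([ 0.0000e+00, -9.2711e+01,  1.9800e+00, -3.6996e+01,  1.8000e-02,
        8.0000e-03,  0.0000e+00]), 'position': array([0.156, 0.605, 0.231]), 'tool_rot': array([-1.462,  1.57 , -1.714]), 'force': array([-0.561,  0.271, -0.149]), 'moment': array([-0.004, -0.029, -0.   ]), 'grip_width': np.float64(0.085)}
top cam pos [ 0.39256507 -0.01510614  1.03826679] [[0.03, -1.0, 0.02], [-0.99, -0.03, -0.16], [0.16, -0.01, -0.99]]
canister_blue 0.91 [159.2, 238.5] 817 med [0.457 0.212 0.065] ztop 0.088 topmid [0.452 0.227 0.088]
canister_green 0.57 [332.0, 233.7] 559 med [ 0.476 -0.141  0.067] ztop 0.074 topmid [ 0.486 -0.152  0.072]
canister_yellow 0.91 [281.0, 263.0] 567 med [ 0.444 -0.037  0.067] ztop 0.074 topmid [ 0.451 -0.035  0.07 ]
canister_red 0.76 [392.4, 248.8] 804 med [ 0.446 -0.271  0.066] ztop 0.077 topmid [ 0.452 -0.282  0.074]
canister_red 0.58 [343.3, 222.6] 1179 med [ 0.493 -0.17   0.093]
[... 1291 characters left out ...]
id_blue 0.6 [222.4, 254.8] 1129 med [ 0.462 -0.314  0.095] ztop 0.132 topmid [ 0.46  -0.308  0.13 ]
lid_green 0.6 [250.7, 223.9] 779 med [ 0.495 -0.182  0.095] ztop 0.131 topmid [ 0.495 -0.177  0.129]
lid_yellow 0.59 [250.0, 161.2] 343 med [0.47  0.237 0.095] ztop 0.131 topmid [0.469 0.243 0.129]
lid_red 0.97 [238.8, 196.5] 574 med [ 0.459 -0.045  0.095] ztop 0.132 topmid [ 0.464 -0.055  0.13 ]
lid_red 0.51 [258.6, 245.0] 1401 med [ 0.512 -0.209  0.061] ztop 0.084 topmid [ 0.494 -0.215  0.084]
side_plate 0.88 [272.3, 207.5] 622 med [0.532 0.126 0.011] ztop 0.016 topmid [0.54  0.124 0.013]
salt_shaker 0.56 [307.0, 280.7] 1206 med [ 0.601 -0.311  0.047] ztop 0.089 topmid [ 0.599 -0.301  0.087]
```

```bash
python3 -c "
import cv2,numpy as np
a=cv2.imread('pics/top0.png');b=cv2.imread('pics/side0.png');c=np.hstack([a,b]);cv2.imwrite('pics/both0.png',cv2.resize(c,(800,300),interpolation=cv2.INTER_AREA))"
```

```text
(no output)
```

View pics/both0.png

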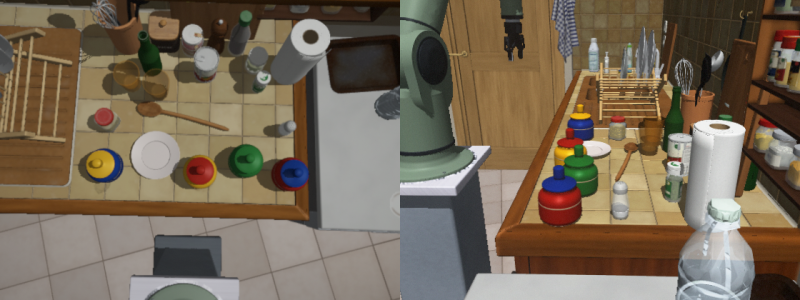

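The pictures show the yellow lid on the blue canister (pixel 143,231 in the top view), red on yellow (279,237), green on green (already right) and blue on red (409,244). The plate at (217,217) is empty. The plan is yellow→plate, blue→blue, red→red, yellow→yellow. Next I'll refine the centres.

```bash
cat >> h.py <<'E'
from scipy.spatial.transform import Rotation
from scipy.optimize import least_squares
def Rt(): return Rotation.from_euler('xyz',bot.observe()["tool_rot"]).as_matrix()
def fit(xy,r): 
    return least_squares(lambda c:np.hypot(*(xy-c).T)-r, np.median(xy,0),loss='soft_l1',f_scale=.001).x
def go(*targets):
    "shifts (fractions) to world points, from present pose, keeping orientation"
    s=bot.observe(); p=np.array(s["position"]); R=Rt()
    print("t",round(float(s["clock"]),2),"p",p.round(4),"w",round(float(s["grip_width"]),4),"F",np.round(s["force"],1),"axis",R[:,0].round(3),"y",R[:,1].round(3))
    for w in targets: print(w,"->",((np.array(w)-p)@R/.4).round(4))
E
python3 - <<'E'
from h import *
D={n:np.load(f"{n}0.npy") for n in("top","side")}
G={"yl":(.469,.243),"rl":(.459,-.038),"gl":(.495,-.172),"bl":(.459,-.305)}
for k,g in G.items():
  for n in D:
    P,u,v=cloud(n,D[n]); q=P[np.hypot(P[:,0]-g[0],P[:,1]-g[1])<.03]
    K=q[(q[:,2]>.108)&(q[:,2]<.124)]; c=fit(K[:,:2],.0125)
    r=np.hypot(*(q[:,:2]-c).T); prof=[(a,round(float(np.median(q[(r>a/1000-.002)&(r<a/1000+.002),2])),3)) for a in (0,8,16,20,25)]
    T=q[q[:,2]>.1275,:2].mean(0)
    print(k,n,len(K),c.round(4),"top",T.round(4),prof)
P,u,v=cloud("top",D["top"])
m=(P[:,2]<.016)&(P[:,2]>.010)&(np.hypot(P[:,0]-.511,P[:,1]-.1)<.085)
print("plate",fit(P[m,:2],.071),P[m,:2].min(0),P[m,:2].max(0))
for a,b in ((-.35,-.1),(-.1,.1),(.1,.3),(.3,.5),(.5,.8)):
  m=(P[:,1]>a)&(P[:,1]<b)&(P[:,0]<.62)&(P[:,0]>.3); print(a,b,np.percentile(P[m,2],99.8) if m.any() else None)
print(Rt().round(3))
go((.35,.42,.26),(.469,.243,.2),(.469,.243,.098))
E
```

```text
yl top 31 [0.4706 0.245 ] top [0.4699 0.2434] [(0, 0.131), (8, 0.129), (16, 0.095), (20, 0.094), (25, 0.093)]
yl side 61 [0.4696 0.2481] top [0.4697 0.2437] [(0, 0.132), (8, 0.121), (16, 0.104), (20, 0.096), (25, 0.094)]
rl top 9 [ 0.4594 -0.0367] top [ 0.4588 -0.0369] [(0, 0.13), (8, 0.129), (16, 0.095), (20, 0.094), (25, 0.093)]
rl side 80 [ 0.4584 -0.0344] top [ 0.4595 -0.0397] [(0, 0.132), (8, 0.122), (16, 0.097), (20, 0.096), (25, 0.094)]
gl top 19 [ 0.4955 -0.1731] top [ 0.4954 -0.1726] [(0, 0.133), (8, 0.13), (16, 0.095), (20, 0.094), (25, 0.093)]
gl side 107 [ 0.4946 -0.1703] top [ 0.4949 -0.1751] [(0, 0.132), (8, 0.129), (16, 0.097), (20, 0.096), (25, 0.095)]
bl top 32 [ 0.4602 -0.3061] top [ 0.4596 -0.3051] [(0, 0.13), (8, 0.13), (16, 0.095), (20, 0.095), (25, 0.094)]
bl side 135 [ 0.4591 -0.3022] top [ 0.4598 -0.3066] [(0, 0.132), (8, 0.131), (16, 0.097), (20, 0.096), (25, 0.095)]
plate [0.50963494 0.09994306] [0.43638052 0.0258848 ] [0.5829761  0.17315269]
-0.35 -0.1 0.7086156632950458
-0.1 0.1 0.7042638487638649
0.1 0.3 0.13090136876109412
0.3 0.5 0.21541974955880322
0.5 0.8 0.10086313752537748
[[ 0.     0.249  0.968]
 [-0.     0.968 -0.249]
 [-1.    -0.     0.   ]]
t 1.1 p [0.1558 0.6053 0.2313] w 0.0854 F [ 1.   0.2 -0.2] axis [ 0. -0. -1.] y [ 0.249  0.968 -0.   ]
(0.35, 0.42, 0.26) -> [-0.0718 -0.3276  0.5857]
(0.469, 0.243, 0.2) -> [ 0.0782 -0.682   0.9841]
(0.469, 0.243, 0.098) -> [ 0.3332 -0.6819  0.9841]
```

servo_tool(
  targets=[
    {"x":-0.12,"y":-0.08,"z":0.1},
    {"x":-0.14,"y":-0.2,"z":0.28},
    {"x":-0.14,"y":-0.3,"z":0.43},
    {"x":-0.14,"y":-0.4,"z":0.58},
    {"x":-0.14,"y":-0.5,"z":0.72},
    {"x":-0.12,"y":-0.59,"z":0.86},
    {"x":-0.08,"y":-0.678,"z":0.984},
    {"x":0.0,"y":-0.678,"z":0.984},
    {"x":0.05,"y":-0.678,"z":0.984},
    {"x":0.05,"y":-0.678,"z":0.984},
    {"x":0.05,"y":-0.678,"z":0.984},
    {"x":0.05,"y":-0.678,"z":0.984},
  ],
  grip=0.3,
  squeeze=40,
)

```text
$.targets[0]: bad value
```

Run:
```python
from h import *
go((.4695,.2445,.15),(.4695,.2445,.101))
print(bot.observe()["qpos"].round(3))
im,d=bot.grab_frame("top");a=im[140:300,60:300]
im,d=bot.grab_frame("side");b=im[60:220,160:400]
cv2.imwrite("pics/p1.png",cv2.resize(np.hstack([a,b])[:,:,::-1],None,fx=1.6,fy=1.6))
```

```text
t 1.1 p [0.1558 0.6053 0.2313] w 0.0854 F [ 1.   0.2 -0.2] axis [ 0. -0. -1.] y [ 0.249  0.968 -0.   ]
(0.4695, 0.2445, 0.15) -> [ 0.2032 -0.678   0.9844]
(0.4695, 0.2445, 0.101) -> [ 0.3257 -0.678   0.9844]
[-1.389  0.521 -0.036  1.599  0.021  1.021 -0.113]
```

View pics/p1.png

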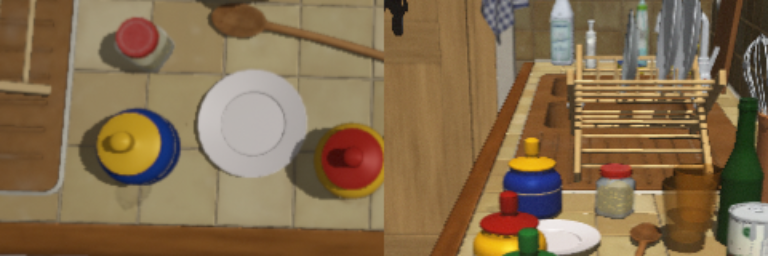

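The call was refused, so the arm hasn't moved. The picture shows the same scene: yellow lid on blue at (120,140) in the crop, and an empty plate. Each row probably needs all six numbers.

servo_tool(
  targets=[
    {"x":-0.12,"y":-0.08,"z":0.1,"wx":0,"wy":0,"wz":0},
    {"x":-0.14,"y":-0.2,"z":0.28,"wx":0,"wy":0,"wz":0},
    {"x":-0.14,"y":-0.3,"z":0.43,"wx":0,"wy":0,"wz":0},
    {"x":-0.14,"y":-0.4,"z":0.58,"wx":0,"wy":0,"wz":0},
    {"x":-0.14,"y":-0.5,"z":0.72,"wx":0,"wy":0,"wz":0},
    {"x":-0.12,"y":-0.59,"z":0.86,"wx":0,"wy":0,"wz":0},
    {"x":-0.08,"y":-0.678,"z":0.984,"wx":0,"wy":0,"wz":0},
    {"x":0,"y":-0.678,"z":0.984,"wx":0,"wy":0,"wz":0},
    {"x":0.05,"y":-0.678,"z":0.984,"wx":0,"wy":0,"wz":0},
    {"x":0.05,"y":-0.678,"z":0.984,"wx":0,"wy":0,"wz":0},
    {"x":0.05,"y":-0.678,"z":0.984,"wx":0,"wy":0,"wz":0},
    {"x":0.05,"y":-0.678,"z":0.984,"wx":0,"wy":0,"wz":0},
  ],
  grip=0.3,
  squeeze=40,
)

```text
clock: 2.7
position: [0.4693, 0.2456, 0.2124]
tool_rot: [0.98, 1.569, 0.729]
force: [0.6, -0.3, 0.3]
grip_width: 0.0558
```

Run:
```python
from h import *
go((.4695,.2445,.15),(.4695,.2445,.101))
print(bot.observe()["qpos"].round(3))
```

```text
t 2.7 p [0.4693 0.2456 0.2124] w 0.0558 F [ 0.6 -0.3  0.3] axis [ 0.001  0.001 -1.   ] y [0.248 0.969 0.001]
(0.4695, 0.2445, 0.15) -> [ 0.1561 -0.0028  0.001 ]
(0.4695, 0.2445, 0.101) -> [ 0.2785 -0.0029  0.0009]
[-0.684  0.395  0.118  1.878 -0.06   0.87   0.784]
```

servo_tool(
  targets=[
    {"x":0.1,"y":-0.003,"z":0.001,"wx":0,"wy":0,"wz":0},
    {"x":0.17,"y":-0.003,"z":0.001,"wx":0,"wy":0,"wz":0},
    {"x":0.22,"y":-0.003,"z":0.001,"wx":0,"wy":0,"wz":0},
    {"x":0.255,"y":-0.003,"z":0.001,"wx":0,"wy":0,"wz":0},
    {"x":0.278,"y":-0.003,"z":0.001,"wx":0,"wy":0,"wz":0},
    {"x":0.278,"y":-0.003,"z":0.001,"wx":0,"wy":0,"wz":0},
  ],
)

```text
clock: 3.45
position: [0.4695, 0.2446, 0.1012]
tool_rot: [0.998, 1.569, 0.747]
force: [-0.8, 0.1, 0.5]
grip_width: 0.0555
```

servo_tool(
  targets=[
    {"x":0,"y":0,"z":0,"wx":0,"wy":0,"wz":0},
    {"x":0,"y":0,"z":0,"wx":0,"wy":0,"wz":0},
    {"x":0,"y":0,"z":0,"wx":0,"wy":0,"wz":0},
    {"x":0,"y":0,"z":0,"wx":0,"wy":0,"wz":0},
    {"x":0,"y":0,"z":0,"wx":0,"wy":0,"wz":0},
    {"x":0,"y":0,"z":0,"wx":0,"wy":0,"wz":0},
  ],
  grip=-1,
  squeeze=40,
)

```text
clock: 4.2
position: [0.4698, 0.2448, 0.1019]
tool_rot: [0.96, 1.568, 0.709]
force: [-1.9, -0.4, 6.2]
grip_width: 0.0235
```

Run:
```python
from h import *
go((.4695,.2445,.181),(.51,.1,.181),(.51,.1,.034))
print(bot.observe()["moment"])
im,d=bot.grab_frame("side");b=im[60:220,160:400]
cv2.imwrite("pics/p2.png",cv2.resize(b[:,:,::-1],None,fx=2,fy=2))
```

```text
t 4.2 p [0.4698 0.2448 0.1019] w 0.0235 F [-1.9 -0.4  6.2] axis [ 0.002  0.002 -1.   ] y [0.248 0.969 0.002]
(0.4695, 0.2445, 0.181) -> [-0.1977 -0.0005 -0.0003]
(0.51, 0.1, 0.181) -> [-0.1981 -0.3254  0.1873]
(0.51, 0.1, 0.034) -> [ 0.1694 -0.3262  0.1868]
[-0.10437387  0.25546322  0.0171264 ]
```

View pics/p2.png

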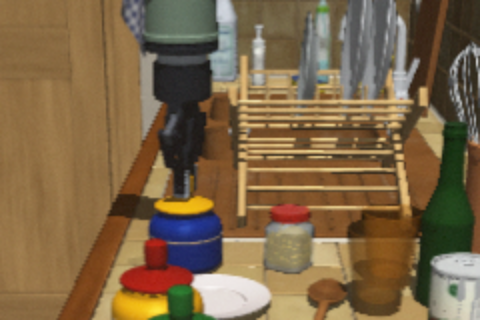

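The picture shows the jaws on the yellow knob at crop (185,190), still seated. The opening of 23.5 mm means it's held. Next I'll carry it to the plate.

servo_tool(
  targets=[
    {"x":-0.06,"y":0,"z":0,"wx":0,"wy":0,"wz":0},
    {"x":-0.13,"y":0,"z":0,"wx":0,"wy":0,"wz":0},
    {"x":-0.19,"y":-0.04,"z":0.02,"wx":0,"wy":0,"wz":0},
    {"x":-0.2,"y":-0.12,"z":0.07,"wx":0,"wy":0,"wz":0},
    {"x":-0.2,"y":-0.2,"z":0.115,"wx":0,"wy":0,"wz":0},
    {"x":-0.17,"y":-0.28,"z":0.16,"wx":0,"wy":0,"wz":0},
    {"x":-0.1,"y":-0.326,"z":0.187,"wx":0,"wy":0,"wz":0},
    {"x":0,"y":-0.326,"z":0.187,"wx":0,"wy":0,"wz":0},
    {"x":0.06,"y":-0.326,"z":0.187,"wx":0,"wy":0,"wz":0},
    {"x":0.1,"y":-0.326,"z":0.187,"wx":0,"wy":0,"wz":0},
    {"x":0.12,"y":-0.326,"z":0.187,"wx":0,"wy":0,"wz":0},
    {"x":0.12,"y":-0.326,"z":0.187,"wx":0,"wy":0,"wz":0},
  ],
)

```text
clock: 5.75
position: [0.5102, 0.1001, 0.0539]
tool_rot: [0.943, 1.568, 0.693]
force: [0.6, 1.2, -1.7]
grip_width: 0.0236
```

Run:
```python
from h import *
go((.51,.1,.034),(.51,.1,.033))
im,d=bot.grab_frame("side");b=im[100:240,180:390]
cv2.imwrite("pics/p3.png",cv2.resize(b[:,:,::-1],None,fx=2.5,fy=2.5))
```

```text
t 5.75 p [0.5102 0.1001 0.0539] w 0.0236 F [ 0.6  1.2 -1.7] axis [ 0.002  0.002 -1.   ] y [0.248 0.969 0.002]
(0.51, 0.1, 0.034) -> [ 0.0498 -0.0004 -0.0005]
(0.51, 0.1, 0.033) -> [ 0.0523 -0.0004 -0.0005]
```

View pics/p3.png

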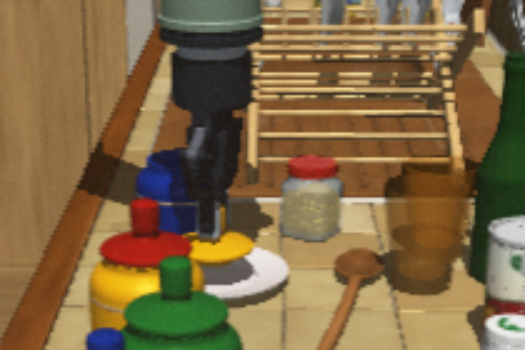

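The yellow lid hangs level over the plate at crop (218,245). Next I'll lower it, using contact force as the check.

servo_tool(
  targets=[
    {"x":0.02,"y":0,"z":0,"wx":0,"wy":0,"wz":0},
    {"x":0.035,"y":0,"z":0,"wx":0,"wy":0,"wz":0},
    {"x":0.043,"y":0,"z":0,"wx":0,"wy":0,"wz":0},
    {"x":0.048,"y":0,"z":0,"wx":0,"wy":0,"wz":0},
    {"x":0.051,"y":0,"z":0,"wx":0,"wy":0,"wz":0},
    {"x":0.051,"y":0,"z":0,"wx":0,"wy":0,"wz":0},
  ],
)

```text
clock: 6.55
position: [0.5105, 0.1002, 0.0339]
tool_rot: [0.884, 1.568, 0.634]
force: [0.9, -0.6, -1.3]
grip_width: 0.0239
```

servo_tool(
  targets=[
    {"x":0.003,"y":0,"z":0,"wx":0,"wy":0,"wz":0},
    {"x":0.005,"y":0,"z":0,"wx":0,"wy":0,"wz":0},
    {"x":0.005,"y":0,"z":0,"wx":0,"wy":0,"wz":0},
  ],
)

```text
clock: 6.92
position: [0.5107, 0.1002, 0.0329]
tool_rot: [0.845, 1.567, 0.594]
force: [-5.5, -1.2, 22.5]
grip_width: 0.0236
```

Contact made. Release and lift.

servo_tool(
  targets=[
    {"x":-0.003,"y":0,"z":0,"wx":0,"wy":0,"wz":0},
    {"x":-0.003,"y":0,"z":0,"wx":0,"wy":0,"wz":0},
    {"x":-0.003,"y":0,"z":0,"wx":0,"wy":0,"wz":0},
    {"x":-0.003,"y":0,"z":0,"wx":0,"wy":0,"wz":0},
    {"x":-0.05,"y":0,"z":0,"wx":0,"wy":0,"wz":0},
    {"x":-0.15,"y":0,"z":0,"wx":0,"wy":0,"wz":0},
    {"x":-0.3,"y":0,"z":0,"wx":0,"wy":0,"wz":0},
    {"x":-0.4,"y":0,"z":0,"wx":0,"wy":0,"wz":0},
    {"x":-0.42,"y":0,"z":0,"wx":0,"wy":0,"wz":0},
    {"x":-0.42,"y":0,"z":0,"wx":0,"wy":0,"wz":0},
  ],
  grip=0.3,
)

```text
clock: 8.18
position: [0.51, 0.0999, 0.2006]
tool_rot: [0.859, 1.567, 0.609]
force: [-0.2, 0.8, -0.8]
grip_width: 0.0554
```

Run:
```python
from h import *
go((.4595,-.305,.2),(.4595,-.305,.15),(.4595,-.305,.103))
print(bot.observe()["qpos"].round(2), "level rotvec frac:",(Rotation.from_matrix(Rt().T@np.array([[0,.249,.968],[0,.968,-.249],[-1,0,0]])).as_rotvec()/2/np.pi).round(4))
```

```text
t 8.18 p [0.51   0.0999 0.2006] w 0.0554 F [-0.2  0.8 -0.8] axis [ 0.003  0.002 -1.   ] y [0.248 0.969 0.003]
(0.4595, -0.305, 0.2) -> [-0.0013 -1.012   0.1283]
(0.4595, -0.305, 0.15) -> [ 0.1237 -1.0124  0.128 ]
(0.4595, -0.305, 0.103) -> [ 0.2412 -1.0128  0.1277]
[-0.42  0.4   0.14  1.92 -0.08  0.83  1.09] level rotvec frac: [ 0.0002  0.0004 -0.0005]
```

servo_tool(
  targets=[
    {"x":0,"y":-0.1,"z":0.013,"wx":0,"wy":0,"wz":0},
    {"x":0,"y":-0.23,"z":0.03,"wx":0,"wy":0,"wz":0},
    {"x":0,"y":-0.36,"z":0.046,"wx":0,"wy":0,"wz":0},
    {"x":0,"y":-0.5,"z":0.064,"wx":0,"wy":0,"wz":0},
    {"x":0,"y":-0.63,"z":0.08,"wx":0,"wy":0,"wz":0},
    {"x":0,"y":-0.76,"z":0.097,"wx":0,"wy":0,"wz":0},
    {"x":0,"y":-0.88,"z":0.112,"wx":0,"wy":0,"wz":0},
    {"x":0,"y":-0.98,"z":0.127,"wx":0,"wy":0,"wz":0},
    {"x":0,"y":-1,"z":0.128,"wx":0,"wy":0.0004,"wz":-0.0005},
    {"x":0,"y":-1,"z":0.128,"wx":0,"wy":0.0004,"wz":-0.0005},
  ],
)

```text
clock: 9.43
position: [0.4601, -0.3, 0.1982]
tool_rot: [2.897, 1.569, 2.647]
force: [-0.2, 0.3, -0.6]
grip_width: 0.0557
```

Run:
```python
from h import *
go((.4595,-.305,.15),(.4595,-.305,.103))
print(bot.observe()["qpos"].round(2))
im,d=bot.grab_frame("top")
for o in ("lid_yellow","lid_red"):
    for r in bot.trace("top",o)[:1]:
        P,u,v=cloud("top",d,r["mask"]); T=P[P[:,2]>P[:,2].max()-.006]; print(o,r["confidence"],T.mean(0).round(4),P[:,2].max())
```

```text
t 9.43 p [ 0.4601 -0.3     0.1982] w 0.0557 F [-0.2  0.3 -0.6] axis [-0.002  0.001 -1.   ] y [0.248 0.969 0.   ]
(0.4595, -0.305, 0.15) -> [ 0.1205 -0.0126  0.002 ]
(0.4595, -0.305, 0.103) -> [ 0.238  -0.0127  0.0022]
[ 0.3   0.45  0.23  1.84 -0.13  0.86  1.92]
lid_yellow 0.88 [0.5102 0.0984 0.0613] 0.06550278315281427
lid_red 0.78 [ 0.4587 -0.0364  0.1295] 0.13338084358296792
```

servo_tool(
  targets=[
    {"x":0.06,"y":-0.013,"z":0.002,"wx":0,"wy":0,"wz":0},
    {"x":0.12,"y":-0.013,"z":0.002,"wx":0,"wy":0,"wz":0},
    {"x":0.17,"y":-0.013,"z":0.002,"wx":0,"wy":0,"wz":0},
    {"x":0.21,"y":-0.013,"z":0.002,"wx":0,"wy":0,"wz":0},
    {"x":0.238,"y":-0.013,"z":0.002,"wx":0,"wy":0,"wz":0},
    {"x":0.238,"y":-0.013,"z":0.002,"wx":0,"wy":0,"wz":0},
  ],
)

```text
clock: 10.32
position: [0.4602, -0.3039, 0.1034]
tool_rot: [2.551, 1.569, 2.302]
force: [-1.0, -0.2, 0.1]
grip_width: 0.0554
```

servo_tool(
  targets=[
    {"x":0,"y":0,"z":0,"wx":0,"wy":0,"wz":0},
    {"x":0,"y":0,"z":0,"wx":0,"wy":0,"wz":0},
    {"x":0,"y":0,"z":0,"wx":0,"wy":0,"wz":0},
    {"x":0,"y":0,"z":0,"wx":0,"wy":0,"wz":0},
    {"x":0,"y":0,"z":0,"wx":0,"wy":0,"wz":0},
    {"x":0,"y":0,"z":0,"wx":0,"wy":0,"wz":0},
  ],
  grip=-1,
)

```text
clock: 11.08
position: [0.4605, -0.304, 0.1041]
tool_rot: [1.902, 1.57, 1.653]
force: [-1.4, 0.8, 5.6]
grip_width: 0.0237
```

Run:
```python
from h import *
go((.4595,-.305,.21),(.4695,.2445,.21))
```

```text
t 11.07 p [ 0.4605 -0.304   0.1041] w 0.0237 F [-1.4  0.8  5.6] axis [-0.     0.001 -1.   ] y [0.246 0.969 0.001]
(0.4595, -0.305, 0.21) -> [-0.2648 -0.0029 -0.0019]
(0.4695, 0.2445, 0.21) -> [-0.2638  1.3348 -0.3155]
```

servo_tool(
  targets=[
    {"x":-0.06,"y":0,"z":0,"wx":0,"wy":0,"wz":0},
    {"x":-0.16,"y":0,"z":0,"wx":0,"wy":0,"wz":0},
    {"x":-0.24,"y":0.05,"z":-0.01,"wx":0,"wy":0,"wz":0},
    {"x":-0.265,"y":0.15,"z":-0.035,"wx":0,"wy":0,"wz":0},
    {"x":-0.265,"y":0.28,"z":-0.065,"wx":0,"wy":0,"wz":0},
    {"x":-0.265,"y":0.4,"z":-0.095,"wx":0,"wy":0,"wz":0},
    {"x":-0.265,"y":0.52,"z":-0.123,"wx":0,"wy":0,"wz":0},
    {"x":-0.265,"y":0.64,"z":-0.151,"wx":0,"wy":0,"wz":0},
    {"x":-0.265,"y":0.76,"z":-0.18,"wx":0,"wy":0,"wz":0},
    {"x":-0.265,"y":0.88,"z":-0.208,"wx":0,"wy":0,"wz":0},
    {"x":-0.265,"y":0.97,"z":-0.23,"wx":0,"wy":0,"wz":0},
    {"x":-0.265,"y":1,"z":-0.236,"wx":0,"wy":0,"wz":0},
  ],
)

```text
clock: 12.58
position: [0.4672, 0.109, 0.2106]
tool_rot: [1.673, 1.569, 1.428]
force: [-0.7, 0.1, -1.8]
grip_width: 0.0238
```

Run:
```python
from h import *
go((.4698,.2447,.21),(.4698,.2447,.125),(.4698,.2447,.106))
im,d=bot.grab_frame("top");cv2.imwrite("pics/p4.png",im[150:320,60:460,::-1])
for o in ("canister_blue",):
    for r in bot.trace("top",o)[:2]:
        P,u,v=cloud("top",d,r["mask"]); T=P[(P[:,2]>.079)&(P[:,2]<.09)]; c=fit(T[:,:2],.0345); print(o,r["confidence"],P.mean(0),len(T),c.round(4),((T.max(0)+T.min(0))/2).round(4),(T.max(0)-T.min(0)).round(4))
```

```text
t 12.57 p [0.4672 0.109  0.2106] w 0.0238 F [-0.7  0.1 -1.8] axis [ 0.     0.001 -1.   ] y [0.243 0.97  0.001]
(0.4698, 0.2447, 0.21) -> [ 0.0018  0.3306 -0.0761]
(0.4698, 0.2447, 0.125) -> [ 0.2143  0.3303 -0.0761]
(0.4698, 0.2447, 0.106) -> [ 0.2618  0.3302 -0.0761]
canister_blue 0.26 [ 0.59453222 -0.29093412  0.06598829] 176 [ 0.5682 -0.2797] [ 0.5987 -0.2961  0.0845] [0.0299 0.0313 0.0108]
```

View pics/p4.png

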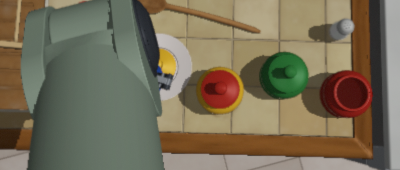

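The arm hides the blue canister. The yellow lid is on the plate at crop (167,65) and the red canister is open at (352,95), still in place. I'm moving over blue using the measured centre.

servo_tool(
  targets=[
    {"x":0,"y":0.1,"z":-0.025,"wx":0,"wy":0,"wz":0},
    {"x":0,"y":0.2,"z":-0.047,"wx":0,"wy":0,"wz":0},
    {"x":0,"y":0.29,"z":-0.068,"wx":0,"wy":0,"wz":0},
    {"x":0.05,"y":0.33,"z":-0.076,"wx":0,"wy":0,"wz":0},
    {"x":0.12,"y":0.33,"z":-0.076,"wx":0,"wy":0,"wz":0},
    {"x":0.17,"y":0.33,"z":-0.076,"wx":0,"wy":0,"wz":0},
    {"x":0.2,"y":0.33,"z":-0.076,"wx":0,"wy":0,"wz":0},
    {"x":0.21,"y":0.33,"z":-0.076,"wx":0,"wy":0,"wz":0},
    {"x":0.21,"y":0.33,"z":-0.076,"wx":0,"wy":0,"wz":0},
  ],
)

```text
clock: 13.8
position: [0.4705, 0.2428, 0.1269]
tool_rot: [1.396, 1.57, 1.149]
force: [0.6, -0.1, -1.3]
grip_width: 0.0237
```

Run:
```python
from h import *
go((.4698,.2447,.125),(.4698,.2447,.105))
im,d=bot.grab_frame("side");b=im[100:220,190:340]
cv2.imwrite("pics/p5.png",cv2.resize(b[:,:,::-1],None,fx=3,fy=3))
```

```text
t 13.8 p [0.4705 0.2428 0.1269] w 0.0237 F [ 0.6 -0.1 -1.3] axis [ 0.     0.001 -1.   ] y [0.245 0.97  0.001]
(0.4698, 0.2447, 0.125) -> [ 0.0048  0.0041 -0.0028]
(0.4698, 0.2447, 0.105) -> [ 0.0548  0.0041 -0.0028]
```

View pics/p5.png

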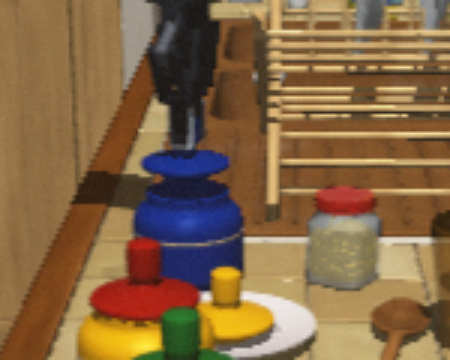

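The blue lid hangs level and centred above the blue canister's mouth at crop (188,165). Next I'll lower it gently.

servo_tool(
  targets=[
    {"x":0.015,"y":0.004,"z":-0.003,"wx":0,"wy":0,"wz":0},
    {"x":0.03,"y":0.004,"z":-0.003,"wx":0,"wy":0,"wz":0},
    {"x":0.042,"y":0.004,"z":-0.003,"wx":0,"wy":0,"wz":0},
    {"x":0.05,"y":0.004,"z":-0.003,"wx":0,"wy":0,"wz":0},
    {"x":0.055,"y":0.004,"z":-0.003,"wx":0,"wy":0,"wz":0},
    {"x":0.055,"y":0.004,"z":-0.003,"wx":0,"wy":0,"wz":0},
  ],
)

```text
clock: 14.6
position: [0.4697, 0.2449, 0.1051]
tool_rot: [1.327, 1.569, 1.08]
force: [0.5, -0.1, -2.4]
grip_width: 0.0234
```

servo_tool(
  targets=[
    {"x":0.002,"y":0,"z":0,"wx":0,"wy":0,"wz":0},
    {"x":0.004,"y":0,"z":0,"wx":0,"wy":0,"wz":0},
    {"x":0.004,"y":0,"z":0,"wx":0,"wy":0,"wz":0},
  ],
)

```text
clock: 14.98
position: [0.4699, 0.2448, 0.1038]
tool_rot: [1.17, 1.569, 0.923]
force: [-1.9, -2.4, 4.6]
grip_width: 0.0236
```

Contact at the expected height. Release and lift.

servo_tool(
  targets=[
    {"x":0,"y":0,"z":0,"wx":0,"wy":0,"wz":0},
    {"x":0,"y":0,"z":0,"wx":0,"wy":0,"wz":0},
    {"x":0,"y":0,"z":0,"wx":0,"wy":0,"wz":0},
    {"x":0,"y":0,"z":0,"wx":0,"wy":0,"wz":0},
    {"x":-0.05,"y":0,"z":0,"wx":0,"wy":0,"wz":0},
    {"x":-0.13,"y":0,"z":0,"wx":0,"wy":0,"wz":0},
    {"x":-0.22,"y":0,"z":0,"wx":0,"wy":0,"wz":0},
    {"x":-0.24,"y":0,"z":0,"wx":0,"wy":0,"wz":0},
    {"x":-0.24,"y":0,"z":0,"wx":0,"wy":0,"wz":0},
  ],
  grip=0.3,
)

```text
clock: 16.1
position: [0.4698, 0.2448, 0.1998]
tool_rot: [1.124, 1.569, 0.877]
force: [0.2, 0.2, 0.1]
grip_width: 0.0555
```

Run:
```python
from h import *
go((.459,-.037,.2),(.459,-.037,.103))
im,d=bot.grab_frame("side")
r=bot.trace("side","lid_blue")[0]; P,u,v=cloud("side",d,r["mask"]); print(r["confidence"],P.mean(0),np.percentile(P[:,2],98))
im,d=bot.grab_frame("top")
P,u,v=cloud("top",d); T=P[(np.hypot(P[:,0]-.46,P[:,1]+.304)<.045)&(P[:,2]>.081)&(P[:,2]<.09)]
print("red rim",len(T),fit(T[:,:2],.0345).round(4),((T.max(0)+T.min(0))/2).round(4),(T.max(0)-T.min(0)).round(4))
```

```text
t 16.1 p [0.4698 0.2448 0.1998] w 0.0555 F [0.2 0.2 0.1] axis [ 0.001  0.002 -1.   ] y [0.245 0.97  0.002]
(0.459, -0.037, 0.2) -> [-0.0017 -0.6896  0.1463]
(0.459, -0.037, 0.103) -> [ 0.2408 -0.6901  0.146 ]
0.59 [0.47014582 0.24087203 0.09900252] 0.1310707055650064
red rim 308 [ 0.4601 -0.3049] [ 0.4605 -0.3042  0.0851] [0.0716 0.0742 0.008 ]
```

servo_tool(
  targets=[
    {"x":0,"y":-0.1,"z":0.021,"wx":0,"wy":0,"wz":0},
    {"x":0,"y":-0.23,"z":0.049,"wx":0,"wy":0,"wz":0},
    {"x":0,"y":-0.36,"z":0.076,"wx":0,"wy":0,"wz":0},
    {"x":0,"y":-0.49,"z":0.104,"wx":0,"wy":0,"wz":0},
    {"x":0,"y":-0.6,"z":0.128,"wx":0,"wy":0,"wz":0},
    {"x":0,"y":-0.69,"z":0.146,"wx":0,"wy":0,"wz":0},
    {"x":0.06,"y":-0.69,"z":0.146,"wx":0,"wy":0,"wz":0},
    {"x":0.1,"y":-0.69,"z":0.146,"wx":0,"wy":0,"wz":0},
    {"x":0.1,"y":-0.69,"z":0.146,"wx":0,"wy":0,"wz":0},
  ],
)

```text
clock: 17.38
position: [0.4575, -0.0375, 0.1574]
tool_rot: [-2.922, 1.567, 3.113]
force: [0.2, -0.0, 0.3]
grip_width: 0.0557
```

```bash
python3 -c "
from h import *
go((.459,-.037,.103))"
```

```text
t 17.38 p [ 0.4575 -0.0375  0.1574] w 0.0557 F [ 0.2 -0.   0.3] axis [-0.003  0.    -1.   ] y [ 0.245  0.97  -0.001]
(0.459, -0.037, 0.103) -> [0.1359 0.0023 0.0038]
```

servo_tool(
  targets=[
    {"x":0.06,"y":0.002,"z":0.004,"wx":0,"wy":0,"wz":0},
    {"x":0.1,"y":0.002,"z":0.004,"wx":0,"wy":0,"wz":0},
    {"x":0.125,"y":0.002,"z":0.004,"wx":0,"wy":0,"wz":0},
    {"x":0.136,"y":0.002,"z":0.004,"wx":0,"wy":0,"wz":0},
    {"x":0.136,"y":0.002,"z":0.004,"wx":0,"wy":0,"wz":0},
  ],
)

```text
clock: 18.0
position: [0.4592, -0.0371, 0.1032]
tool_rot: [-2.927, 1.568, 3.109]
force: [-0.0, -0.4, 0.7]
grip_width: 0.0552
```

servo_tool(
  targets=[
    {"x":0,"y":0,"z":0,"wx":0,"wy":0,"wz":0},
    {"x":0,"y":0,"z":0,"wx":0,"wy":0,"wz":0},
    {"x":0,"y":0,"z":0,"wx":0,"wy":0,"wz":0},
    {"x":0,"y":0,"z":0,"wx":0,"wy":0,"wz":0},
    {"x":0,"y":0,"z":0,"wx":0,"wy":0,"wz":0},
    {"x":0,"y":0,"z":0,"wx":0,"wy":0,"wz":0},
  ],
  grip=-1,
)

```text
clock: 18.75
position: [0.4594, -0.0371, 0.1037]
tool_rot: [-2.976, 1.568, 3.06]
force: [-1.7, 0.0, 7.7]
grip_width: 0.0236
```

```bash
python3 -c "
from h import *
go((.459,-.037,.22),(.4602,-.3045,.22))"
```

```text
t 18.75 p [ 0.4594 -0.0371  0.1037] w 0.0236 F [-1.7  0.   7.7] axis [-0.002  0.    -1.   ] y [ 0.245  0.97  -0.   ]
(0.459, -0.037, 0.22) -> [-0.2907 -0.     -0.0018]
(0.4602, -0.3045, 0.22) -> [-0.2909 -0.6477  0.1649]
```

servo_tool(
  targets=[
    {"x":-0.06,"y":0,"z":0,"wx":0,"wy":0,"wz":0},
    {"x":-0.17,"y":0,"z":0,"wx":0,"wy":0,"wz":0},
    {"x":-0.27,"y":-0.02,"z":0.005,"wx":0,"wy":0,"wz":0},
    {"x":-0.29,"y":-0.1,"z":0.025,"wx":0,"wy":0,"wz":0},
    {"x":-0.29,"y":-0.22,"z":0.056,"wx":0,"wy":0,"wz":0},
    {"x":-0.29,"y":-0.34,"z":0.087,"wx":0,"wy":0,"wz":0},
    {"x":-0.29,"y":-0.46,"z":0.117,"wx":0,"wy":0,"wz":0},
    {"x":-0.29,"y":-0.57,"z":0.145,"wx":0,"wy":0,"wz":0},
    {"x":-0.26,"y":-0.648,"z":0.165,"wx":0,"wy":0,"wz":0},
    {"x":-0.15,"y":-0.648,"z":0.165,"wx":0,"wy":0,"wz":0},
    {"x":-0.07,"y":-0.648,"z":0.165,"wx":0,"wy":0,"wz":0},
    {"x":-0.06,"y":-0.648,"z":0.165,"wx":0,"wy":0,"wz":0},
  ],
)

```text
clock: 20.25
position: [0.459, -0.3041, 0.1262]
tool_rot: [3.087, 1.565, 2.84]
force: [0.4, -0.2, -0.9]
grip_width: 0.0238
```

Run:
```python
from h import *
go((.4602,-.3045,.105),(.4602,-.3045,.104))
im,d=bot.grab_frame("side");b=im[180:320,160:340]
cv2.imwrite("pics/p6.png",cv2.resize(b[:,:,::-1],None,fx=2.5,fy=2.5))
```

```text
t 20.25 p [ 0.459  -0.3041  0.1262] w 0.0238 F [ 0.4 -0.2 -0.9] axis [-0.005  0.002 -1.   ] y [0.245 0.969 0.   ]
(0.4602, -0.3045, 0.105) -> [ 0.0531 -0.0002  0.0035]
(0.4602, -0.3045, 0.104) -> [ 0.0556 -0.0002  0.0035]
```

View pics/p6.png

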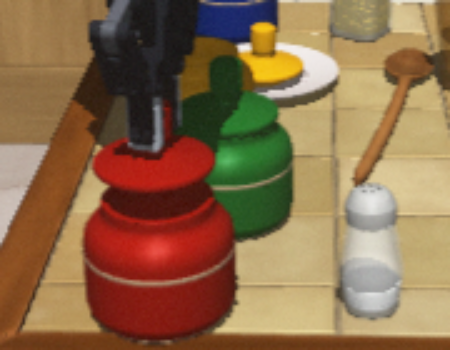

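The red lid hangs above the red canister's mouth at crop (155,165), nearly level, and the salt shaker hasn't moved. Lower it.

servo_tool(
  targets=[
    {"x":0.015,"y":0,"z":0.003,"wx":0,"wy":0,"wz":0},
    {"x":0.03,"y":0,"z":0.003,"wx":0,"wy":0,"wz":0},
    {"x":0.042,"y":0,"z":0.003,"wx":0,"wy":0,"wz":0},
    {"x":0.05,"y":0,"z":0.003,"wx":0,"wy":0,"wz":0},
    {"x":0.056,"y":0,"z":0.003,"wx":0,"wy":0,"wz":0},
    {"x":0.057,"y":0,"z":0.003,"wx":0,"wy":0,"wz":0},
    {"x":0.057,"y":0,"z":0.003,"wx":0,"wy":0,"wz":0},
  ],
)

```text
clock: 21.18
position: [0.4607, -0.3047, 0.1044]
tool_rot: [-3.102, 1.567, 2.934]
force: [-0.4, -0.3, -1.2]
grip_width: 0.0232
```

servo_tool(
  targets=[
    {"x":0.003,"y":0,"z":0,"wx":0,"wy":0,"wz":0},
    {"x":0.005,"y":0,"z":0,"wx":0,"wy":0,"wz":0},
    {"x":0.005,"y":0,"z":0,"wx":0,"wy":0,"wz":0},
  ],
)

```text
clock: 21.55
position: [0.4613, -0.3047, 0.1039]
tool_rot: [3.076, 1.568, 2.829]
force: [-6.3, 6.3, 28.7]
grip_width: 0.0237
```

servo_tool(
  targets=[
    {"x":-0.003,"y":0,"z":0,"wx":0,"wy":0,"wz":0},
    {"x":-0.003,"y":0,"z":0,"wx":0,"wy":0,"wz":0},
    {"x":-0.003,"y":0,"z":0,"wx":0,"wy":0,"wz":0},
    {"x":-0.003,"y":0,"z":0,"wx":0,"wy":0,"wz":0},
    {"x":-0.05,"y":0,"z":0,"wx":0,"wy":0,"wz":0},
    {"x":-0.13,"y":0,"z":0,"wx":0,"wy":0,"wz":0},
    {"x":-0.22,"y":0,"z":0,"wx":0,"wy":0,"wz":0},
    {"x":-0.24,"y":0,"z":0,"wx":0,"wy":0,"wz":0},
    {"x":-0.24,"y":0,"z":0,"wx":0,"wy":0,"wz":0},
  ],
  grip=0.3,
)

```text
clock: 22.68
position: [0.4615, -0.3047, 0.1999]
tool_rot: [3.06, 1.569, 2.813]
force: [-0.3, 0.9, 0.5]
grip_width: 0.0557
```

Run:
```python
from h import *
go((.5105,.1,.2),(.5105,.1,.034))
print("level rotvec frac:",(Rotation.from_matrix(Rt().T@np.array([[0,.249,.968],[0,.968,-.249],[-1,0,0]])).as_rotvec()/2/np.pi).round(4))
im,d=bot.grab_frame("side")
r=bot.trace("side","lid_red")[0]; P,u,v=cloud("side",d,r["mask"]); print(r["confidence"],P.mean(0),np.percentile(P[:,2],98))
im,d=bot.grab_frame("top")
P,u,v=cloud("top",d); T=P[(np.hypot(P[:,0]-.459,P[:,1]+.037)<.045)&(P[:,2]>.081)&(P[:,2]<.09)]
print("yellow rim",len(T),fit(T[:,:2],.0345).round(4),((T.max(0)+T.min(0))/2).round(4),(T.max(0)-T.min(0)).round(4))
```

```text
t 22.68 p [ 0.4615 -0.3047  0.1999] w 0.0557 F [-0.3  0.9  0.5] axis [-0.002  0.001 -1.   ] y [0.245 0.97  0.   ]
(0.5105, 0.1, 0.2) -> [ 0.      1.011  -0.1291]
(0.5105, 0.1, 0.034) -> [ 0.415   1.011  -0.1283]
level rotvec frac: [ 0.0007 -0.0003 -0.    ]
0.69 [ 0.46403579 -0.3396224   0.04945977] 0.0824276815589091
yellow rim 264 [ 0.4592 -0.0367] [ 0.4588 -0.0365  0.0854] [0.0718 0.0718 0.0087]
```

servo_tool(
  targets=[
    {"x":0,"y":0.1,"z":-0.013,"wx":0,"wy":0,"wz":0},
    {"x":0,"y":0.23,"z":-0.03,"wx":0,"wy":0,"wz":0},
    {"x":0,"y":0.36,"z":-0.046,"wx":0,"wy":0,"wz":0},
    {"x":0,"y":0.5,"z":-0.064,"wx":0,"wy":0,"wz":0},
    {"x":0,"y":0.63,"z":-0.08,"wx":0,"wy":0,"wz":0},
    {"x":0,"y":0.76,"z":-0.097,"wx":0,"wy":0,"wz":0},
    {"x":0,"y":0.88,"z":-0.112,"wx":0,"wy":0,"wz":0},
    {"x":0,"y":0.97,"z":-0.127,"wx":0,"wy":0,"wz":0},
    {"x":0.1,"y":1,"z":-0.129,"wx":0,"wy":0,"wz":0},
    {"x":0.2,"y":1,"z":-0.129,"wx":0,"wy":0,"wz":0},
    {"x":0.2,"y":1,"z":-0.129,"wx":0,"wy":0,"wz":0},
  ],
)

```text
clock: 24.2
position: [0.5068, 0.0956, 0.1167]
tool_rot: [-2.849, 1.562, -3.096]
force: [0.4, -0.3, 0.8]
grip_width: 0.0556
```

```bash
python3 -c "
from h import *
go((.5107,.1002,.034))"
```

```text
t 24.2 p [0.5068 0.0956 0.1167] w 0.0556 F [ 0.4 -0.3  0.8] axis [-0.009 -0.    -1.   ] y [ 0.245  0.97  -0.003]
(0.5107, 0.1002, 0.034) -> [0.2067 0.0141 0.0083]
```

servo_tool(
  targets=[
    {"x":0.07,"y":0.014,"z":0.008,"wx":0,"wy":-0.0015,"wz":0},
    {"x":0.13,"y":0.014,"z":0.008,"wx":0,"wy":-0.0015,"wz":0},
    {"x":0.17,"y":0.014,"z":0.008,"wx":0,"wy":-0.0015,"wz":0},
    {"x":0.195,"y":0.014,"z":0.008,"wx":0,"wy":-0.0015,"wz":0},
    {"x":0.206,"y":0.014,"z":0.008,"wx":0,"wy":-0.0015,"wz":0},
    {"x":0.206,"y":0.014,"z":0.008,"wx":0,"wy":-0.0015,"wz":0},
  ],
)

```text
clock: 24.95
position: [0.5107, 0.1002, 0.0346]
tool_rot: [-1.225, 1.568, -1.472]
force: [-0.0, -0.7, -0.0]
grip_width: 0.0556
```

```bash
python3 -c "
from h import *
go((.5107,.1002,.034))"
```

```text
t 24.95 p [0.5107 0.1002 0.0346] w 0.0556 F [-0.  -0.7 -0. ] axis [ 0.    -0.003 -1.   ] y [ 0.245  0.97  -0.002]
(0.5107, 0.1002, 0.034) -> [ 0.0014  0.0001 -0.0001]
```

Level and in place. Close the jaws.

servo_tool(
  targets=[
    {"x":0,"y":0,"z":0,"wx":0,"wy":0,"wz":0},
    {"x":0,"y":0,"z":0,"wx":0,"wy":0,"wz":0},
    {"x":0,"y":0,"z":0,"wx":0,"wy":0,"wz":0},
    {"x":0,"y":0,"z":0,"wx":0,"wy":0,"wz":0},
    {"x":0,"y":0,"z":0,"wx":0,"wy":0,"wz":0},
    {"x":0,"y":0,"z":0,"wx":0,"wy":0,"wz":0},
  ],
  grip=-1,
)

```text
clock: 25.7
position: [0.511, 0.1001, 0.0352]
tool_rot: [-0.946, 1.568, -1.193]
force: [-1.3, -1.2, 7.6]
grip_width: 0.0237
```

```bash
python3 -c "
from h import *
go((.5107,.1002,.2),(.459,-.0367,.2),(.459,-.0367,.126))"
```

```text
t 25.7 p [0.511  0.1001 0.0352] w 0.0237 F [-1.3 -1.2  7.6] axis [ 0.001 -0.002 -1.   ] y [ 0.245  0.97  -0.002]
(0.5107, 0.1002, 0.2) -> [-4.121e-01 -9.000e-04 -2.000e-04]
(0.459, -0.0367, 0.2) -> [-0.4114 -0.3644 -0.0416]
(0.459, -0.0367, 0.126) -> [-0.2264 -0.364  -0.0419]
```

servo_tool(
  targets=[
    {"x":-0.06,"y":0,"z":0,"wx":0,"wy":0,"wz":0},
    {"x":-0.17,"y":0,"z":0,"wx":0,"wy":0,"wz":0},
    {"x":-0.3,"y":0,"z":0,"wx":0,"wy":0,"wz":0},
    {"x":-0.4,"y":-0.03,"z":-0.003,"wx":0,"wy":0,"wz":0},
    {"x":-0.42,"y":-0.12,"z":-0.014,"wx":0,"wy":0,"wz":0},
    {"x":-0.42,"y":-0.23,"z":-0.026,"wx":0,"wy":0,"wz":0},
    {"x":-0.41,"y":-0.32,"z":-0.037,"wx":0,"wy":0,"wz":0},
    {"x":-0.38,"y":-0.364,"z":-0.042,"wx":0,"wy":0,"wz":0},
    {"x":-0.3,"y":-0.364,"z":-0.042,"wx":0,"wy":0,"wz":0},
    {"x":-0.24,"y":-0.364,"z":-0.042,"wx":0,"wy":0,"wz":0},
    {"x":-0.226,"y":-0.364,"z":-0.042,"wx":0,"wy":0,"wz":0},
    {"x":-0.226,"y":-0.364,"z":-0.042,"wx":0,"wy":0,"wz":0},
  ],
)

```text
clock: 27.2
position: [0.4591, -0.0367, 0.1262]
tool_rot: [-0.94, 1.568, -1.188]
force: [0.2, -0.7, -1.4]
grip_width: 0.0236
```

Run:
```python
from h import *
go((.4592,-.0367,.104))
im,d=bot.grab_frame("side");b=im[120:270,170:350]
cv2.imwrite("pics/p7.png",cv2.resize(b[:,:,::-1],None,fx=2.5,fy=2.5))
```

```text
t 27.2 p [ 0.4591 -0.0367  0.1262] w 0.0236 F [ 0.2 -0.7 -1.4] axis [ 0.001 -0.002 -1.   ] y [ 0.245  0.97  -0.002]
(0.4592, -0.0367, 0.104) -> [0.0555 0.0002 0.0002]
```

View pics/p7.png

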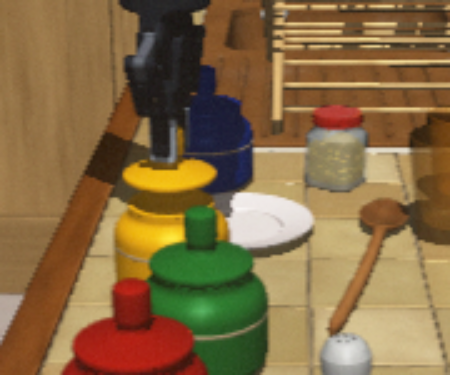

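The yellow lid hangs level over the yellow canister at crop (168,175). Red and green are seated. Lower it.

servo_tool(
  targets=[
    {"x":0.015,"y":0,"z":0,"wx":0,"wy":0,"wz":0},
    {"x":0.03,"y":0,"z":0,"wx":0,"wy":0,"wz":0},
    {"x":0.042,"y":0,"z":0,"wx":0,"wy":0,"wz":0},
    {"x":0.05,"y":0,"z":0,"wx":0,"wy":0,"wz":0},
    {"x":0.055,"y":0,"z":0,"wx":0,"wy":0,"wz":0},
    {"x":0.057,"y":0,"z":0,"wx":0,"wy":0,"wz":0},
    {"x":0.057,"y":0,"z":0,"wx":0,"wy":0,"wz":0},
  ],
)

```text
clock: 28.12
position: [0.4594, -0.0368, 0.1041]
tool_rot: [-0.634, 1.568, -0.882]
force: [-3.1, 0.4, 9.5]
grip_width: 0.0235
```

servo_tool(
  targets=[
    {"x":0,"y":0,"z":0,"wx":0,"wy":0,"wz":0},
    {"x":0,"y":0,"z":0,"wx":0,"wy":0,"wz":0},
    {"x":0,"y":0,"z":0,"wx":0,"wy":0,"wz":0},
    {"x":0,"y":0,"z":0,"wx":0,"wy":0,"wz":0},
    {"x":-0.05,"y":0,"z":0,"wx":0,"wy":0,"wz":0},
    {"x":-0.13,"y":0,"z":0,"wx":0,"wy":0,"wz":0},
    {"x":-0.25,"y":0,"z":0,"wx":0,"wy":0,"wz":0},
    {"x":-0.35,"y":0.08,"z":-0.02,"wx":0,"wy":0,"wz":0},
    {"x":-0.4,"y":0.2,"z":-0.05,"wx":0,"wy":0,"wz":0},
    {"x":-0.4,"y":0.32,"z":-0.08,"wx":0,"wy":0,"wz":0},
    {"x":-0.4,"y":0.35,"z":-0.09,"wx":0,"wy":0,"wz":0},
    {"x":-0.4,"y":0.35,"z":-0.09,"wx":0,"wy":0,"wz":0},
  ],
  grip=0.3,
)

```text
clock: 29.62
position: [0.4583, 0.1082, 0.2636]
tool_rot: [-0.803, 1.568, -1.05]
force: [0.8, -0.6, -0.2]
grip_width: 0.0554
```

Run:
```python
from h import *
go()
F={};
for n in ("side","top"):
    im,d=bot.grab_frame(n); F[n]=(im,d)
    P,u,v=cloud(n,d); P0,_,_=cloud(n,np.load(f"{n}0.npy"))
    for k,g in {"blue":(.469,.2445),"yellow":(.459,-.037),"green":(.495,-.172),"red":(.460,-.305)}.items():
        o=[]
        for p in (P0,P):
            q=p[np.hypot(p[:,0]-g[0],p[:,1]-g[1])<.05]; T=q[(q[:,2]>.1265)&(q[:,2]<.14)]
            r=np.hypot(q[:,0]-g[0],q[:,1]-g[1]); f=q[(r>.02)&(r<.036)&(q[:,2]>.088)&(q[:,2]<.103)]
            A=np.c_[f[:,:2]-g,np.ones(len(f))]; s=np.linalg.lstsq(A,f[:,2],rcond=None)[0] if len(f)>5 else np.zeros(3)
            o+=[len(T),T.mean(0).round(4) if len(T) else None,"flange slope",s.round(3)]
        print(n,k,*o)
a=F["side"][0][110:320,150:360];b=F["top"][0][140:350,100:460]
cv2.imwrite("pics/p8.png",cv2.resize(np.hstack([a,b])[:,:,::-1],None,fx=1.4,fy=1.4))
```

```text
t 29.62 p [0.4583 0.1082 0.2636] w 0.0554 F [ 0.8 -0.6 -0.2] axis [ 0.002 -0.003 -1.   ] y [ 0.244  0.97  -0.002]
side blue 25 [0.4695 0.2434 0.1297] flange slope [0.017 0.053 0.094] 28 [0.4687 0.241  0.1298] flange slope [-0.009  0.037  0.094]
side yellow 46 [ 0.4591 -0.04    0.1299] flange slope [-0.001  0.04   0.094] 49 [ 0.4594 -0.0405  0.1299] flange slope [-0.006  0.032  0.094]
side green 66 [ 0.4951 -0.1754  0.1301] flange slope [-0.006  0.03   0.094] 68 [ 0.4949 -0.1756  0.1299] flange slope [-0.001  0.023  0.094]
side red 98 [ 0.4598 -0.3072  0.1302] flange slope [-0.008  0.029  0.094] 102 [ 0.4606 -0.3077  0.13  ] flange slope [-0.001  0.02   0.094]
top blue 113 [0.4699 0.2436 0.1293] flange slope [ 0.014 -0.     0.092] 0 None flange slope [0. 0. 0.]
top yellow 107 [ 0.459  -0.0368  0.1292] flange slope [0.008 0.001 0.092] 107 [ 0.4593 -0.0373  0.1293] flange slope [ 0.004 -0.011  0.092]
top green 104 [ 0.4953 -0.1727  0.1297] flange slope [ 0.006 -0.006  0.092] 104 [ 0.495  -0.1724  0.1294] flange slope [ 0.007 -0.006  0.092]
top red 112 [ 0.4597 -0.3048  0.1299] flange slope [ 0.01  -0.013  0.093] 119 [ 0.4608 -0.3053  0.1299] flange slope [ 0.005 -0.014  0.093]
```

View pics/p8.png

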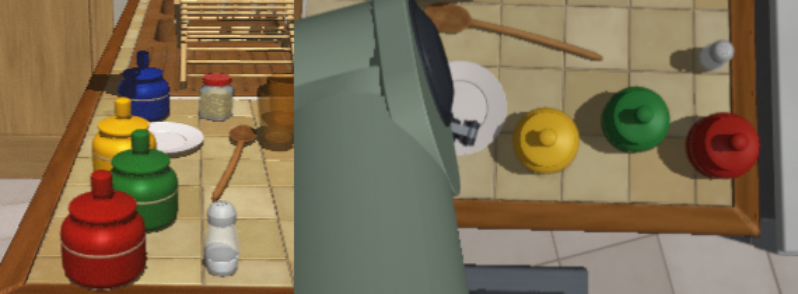

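All four canisters wear their own colour: in the side view, red at (103,225), green (143,185), yellow (123,135), blue (145,90). The arm is clear and the shaker hasn't moved. Handing in.

```bash
python3 -c "
from workcell import bot
print(bot.job_done())"
```

```text
the job is handed in; nothing more can be done
None
```

All four canisters now wear the lid of their own colour, and the job is handed in at about 30 s of the 99 s allowed. No verdict was reported.

Green was already right. I parked the yellow lid on the plate, then moved blue to blue, red to red and finally yellow to yellow. Each lid was lowered until I felt contact and then released.

**Last checks:**
- **Height:** every lid top reads at 0.129–0.130 m, the same as when all the lids were seated at the start.
- **Centring and tilt:** knob positions are within about 3 mm of the starting ones. Flange slopes are within about 0.03 rad of the starting readings, which carry a bias of up to 0.05 rad from the camera.
- **Surroundings:** the salt shaker and canisters look unmoved in the pictures, and the gripper was clear of everything.

**What failed or disagreed:**
- The first move call was refused because rows need all six numbers; the arm did not move.
- The blue lid's final check came from the side camera only, because the arm hid it from the top camera.
- One network mask mistook the red canister for the red lid. I ignored it and used the depth measurements instead.
- The highest contact force I saw was about 29 N, when setting down the red lid.

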